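# Hang the ear defenders on the bar under the bench shelf

### The job

Put the ear defenders away: hang them by the head band over the short bar under the bench shelf, inside the bar's upturned tip, with a cup hanging free on either side. The bar is clamped at a height nobody has noted, so lower them gently until you feel the bar carry them before you let go; do not press hard, and leave the white mug and the two bottles near by alone.

Things in the scene. Friction and masses are not known exactly. Their poses are not given: they have to be found in the camera images.
- ear_defenders: Ear defenders, one rigid piece, black and grey plastic, about 0.22 kg, standing on their two cups on a brown lidded box 90 mm high, head band up. Origin: midway between the cups' undersides; x: from the near to the far cup, away from the robot; y: square to the band's plane, left; z: up. 137 x 60 x 175 mm. Cups 60 mm wide (y), 74 mm high, |x| 36 to 69 mm. Near and far side alike.
- band_inside (a point): Inner face (underside) of the head band at its very top, middle of its width, 169 mm above the cups' undersides. The band is a half circle of 49 mm inner radius in the x-z plane, 18 mm wide (y), 6 mm thick. Axes as the ear defenders.
- stem_near (a point): Middle of the flat upright stem between the near cup and the band, the place to take them with fingers closing along y: 22 mm wide (y), 10 mm thick (x), clear of cup and band from 74 to 125 mm above the cups' undersides. This point is 99 mm above the undersides, 52 mm from the middle towards the robot. Axes as the ear defenders.
- stem_far (a point): The like point of the stem on the far cup: 99 mm above the cups' undersides, 52 mm from the middle away from the robot. Axes as the ear defenders.
- bench_shelf: Plywood bench shelf, fixed: board 310 mm wide (y), 170 mm deep (x), 18 mm thick, underside 352 mm above the desk, on end panels (x 14 to 80 mm) with arms 45 mm deep under the board's ends, inner faces |y| = 139 mm. A mug, jars and a bottle stand on it. Origin: on the desk under the board's middle; x away from the robot, y left, z up. A round steel bar hangs under it.
- over_bar (a point): Point on the board's underside straight above the middle of the band's place on the bar, 37 mm behind the front edge (axes as the shelf). The bar, 12 mm thick, runs level along this y axis below: free end on the left with upturned tip (10 mm above the bar's top) at y 20 to 32 mm, drop rod that carries it on the right at y -20 to -30 mm. So the 18 mm wide band has 11 mm play either way.
- board_edge (a point): Front lower edge of the board, before the bar (axes as the shelf). A gripper held upright strikes it: lean 25 to 40 degrees, coming from the front, and take the ear defenders leaning likewise so that they stay upright. The bar's top is clamped firmly somewhere 50 to 90 mm lower than this edge, unmeasured. A band with its inner face 25 mm below this edge passes over the tip from the left, clear of the board.
- mug_white: White mug, 72 mm across, 82 mm high, standing at the left; to be left alone. Origin at the centre of its underside.
- bottle_amber: Amber bottle, 42 mm across, 102 mm high, standing at the back right; to be left alone. Origin at the centre of its underside.
- bottle_blue: Blue bottle, 52 mm across, 133 mm high, standing on the bench shelf's board, 370 mm above the desk; to be left alone. Origin at the centre of its underside.

How it is judged:
By the outcome, as a careful person would: the job done as asked, in the order asked, and still so for the second after the job is handed in, with the robot touching nothing.
It also fails if it takes over 45 s, if anything falls off the work surface, if the arm or the gripper's body presses on something with over 40 N, if the wrist force passes 120 N, or if a joint passes its speed limit or range.

### The arm

A 6-joint arm with a two-finger parallel gripper is mounted at the origin on a cart in front of the work surface, level with it; the furniture and walls round the work are solid. World frame = base frame: x ahead of the robot, y to its left, z up, the work surface at z = 0. Lengths are in mm, angles in rad, forces in N, time in s.
With the tool pointing down it reaches from about 350 to 800 mm from the base axis. Payload 7.3 kg.
Tool frame: the origin (TCP) lies on the mounting face of the last link; the fingertips stand 173 mm ahead of it and the grasp point (between the pads) lies ctrl.grip_depth ahead of it (ctrl.grip_depth is the distance from the TCP to the grasp point, in mm); y points along the fingers, z is the direction in which the jaws open and shut, and the axes are right-handed (so a half turn about y gives the same grasp; the last joint's range is limited). The gripper opens to 85 mm and grips with 20 to 120 N. Pads are 22 mm wide; open, the fingers measure 114 mm over their backs; the gripper's body (76 mm by 85 mm) begins 54 mm behind the grasp point. The pads swing forward as they close: fully open they stand 13 mm farther back than shut.
Start: joints at [1.048, 0.342, 1.524, -0, 1.275, -0.146], TCP at [193.151, 488.181, 404.722] pointing down, gripper open.
Joint ranges: [-2.53, 2.53], [-0.77, 2.02], [0.04, 2.7], [-1, 4.14], [0.28, 2.66], [-3.11, 3.11]. Speed limits (rad/s): [2.57, 2.57, 3.14, 3.14, 3.14, 3.14].

### API

Orientations are given as a rotation vector (axis times angle).
In Python, from plant import ctrl, viewer gives the robot as it stands.
- The arm moves only by the shell command python3 -m handwheel 'ROWS'. ROWS is JSON, a list of rows, each a list of 7 numbers: the finger opening in cm, from 0 to 8.54, then the shift along the world's x, y, z in cm, then the turn, a rotation vector about the world's x, y, z in degrees. In form: [[gripper, dx, dy, dz, wx, wy, wz], ...]. A call has 1 to 10 rows; each row is the pose to reach, as a shift and turn from the pose commanded when the call began; what a row does not reach only later rows make up. A row lasts 1/12 s, in which the tool goes at most 41.7 mm and 7.16 degrees, less where a joint would pass 70% of its speed; a pose out of reach is approached as far as the arm can. A call with a gripper value outside its range is refused whole. The fingers move at their own pace and stop on an object; the grip force is fixed at half the most. Time passes only in rows, so rows that repeat a pose let the fingers close. It gives the time, the measured TCP pose, the force and the opening at its end, in the units of the state.
- ctrl.read_state(): the state, without advancing time (a new reading comes with each control period).
- viewer.camera(name): name is "scene" or "top" or "wrist"; returns the picture (420x560x3 uint8, blue, green, red); there is no depth.
- viewer.camera_params(name): a dict with "fovy" (degrees; the focal length in pixels is half the picture's height over the tangent of half this angle, whatever the lens; pixels are square), "cx", "cy" (the principal point, pixels), "world_to_cam" (4x4, takes a point from world to camera coordinates). Camera axes: x right, y up, looking along -z (the intrinsics and any distortion apply to the point x, -y, -z); pixel columns grow to the right and rows downward; lengths in mm; the calibration is good to about 2 mm. A picture is of the moment at which its call begins: read the wrist's pose just before it. camera_params takes no time and is no camera call; for the wrist camera it gives the pose at the moment of the call.
- ctrl.job_done(): hands the job in, once; it reports no verdict.
The state is a dict: "time_s": time; "joint_pos": joint angles; "joint_velocities": joint speeds; "tau": joint torques, N m; "tool_pos": TCP position; "ee_rot": TCP orientation; "wrist_force": force on the tool from outside, world axes, zero at the start; "wrist_torque": the same for the moment, N m; "width": finger opening in mm.
Only numpy, scipy, OpenCV 4.12 (cv2) and the standard library are available. Lean on these libraries where they do the work, as an engineer would, in place of code of your own. Each camera call takes 0.05 s, during which the arm holds its last target.

## Working session

There is one attempt and no reset: what is moved stays moved. The work goes in short steps, Python scripts to look and compute and a shell command to move; the robot and the scene stay as the last step left them, time stands still between calls to the robot, and variables do not carry over. Pictures are saved under pics/ and viewed, and the job is handed in when it is done.

```bash
ls; mkdir -p pics
python3 - <<'E'
from plant import ctrl, viewer
import cv2
s=ctrl.read_state(); print(s, ctrl.grip_depth)
for n in ("scene","top","wrist"):
    p=viewer.camera_params(n); print(n,p)
    cv2.imwrite(f"pics/a_{n}.png",viewer.camera(n))
E
```

```text
pics
{'time_s': 0.0, 'joint_pos': array([ 1.04798723e+00,  3.42699119e-01,  1.52501985e+00,  5.06653593e-05,
        1.27540722e+00, -1.46010868e-01]), 'joint_velocities': array([ 0.00020154, -0.00147013, -0.00065854,  0.00050815,  0.00130542,
        0.00128919]), 'tau': array([ 8.57887353e-04, -4.33666670e+01, -2.46020132e+01, -6.55235567e-05,
        7.61905656e-03,  2.73127526e-06]), 'tool_pos': array([193.07847739, 488.05537605, 404.037021  ]), 'ee_rot': array([-1.55194029,  0.29612303, -0.29525614]), 'wrist_force': array([0.48238088, 0.32061198, 0.26088453]), 'wrist_torque': array([0.01436504, 0.05869328, 0.02164301]), 'width': 85.36845210736782} 154.70000000000002
scene {'fovy': 56.86529464504942, 'cx': 283.9467900548054, 'cy': 213.03162742073738, 'world_to_cam': array([[ 6.86580804e-01, -7.27052837e-01, -9.85560079e-04,
        -4.16250184e+02],
       [ 5.50767457e-01,  5.19222649e-01,  6.53500611e-01,
        -4.22195585e+02],
       [-4.74617748e-01, -4.49223790e-01,  7.56925346e-01,
        -9.42997640e+02],
       [ 0.00000000e+00,  0.00000000e+00,  0.00000000e+00,
     
[... 208 characters left out ...]
       [ 9.91193902e-01,  6.82270737e-03,  1.32242578e-01,
        -5.56711218e+02],
       [-1.32324715e-01,  1.34622393e-02,  9.91114997e-01,
        -1.21261974e+03],
       [ 0.00000000e+00,  0.00000000e+00,  0.00000000e+00,
         1.00000000e+00]])}
wrist {'fovy': 64.32920085172896, 'cx': 280.32273292053833, 'cy': 208.85637458315472, 'world_to_cam': array([[ 3.67445443e-01,  9.30044546e-01, -9.94172096e-04,
        -5.24226722e+02],
       [-8.85127839e-01,  3.49370999e-01, -3.07390004e-01,
         4.02235729e+01],
       [-2.85539062e-01,  1.13829026e-01,  9.51583100e-01,
        -3.79283550e+02],
       [ 0.00000000e+00,  0.00000000e+00,  0.00000000e+00,
         1.00000000e+00]])}
```

View pics/a_scene.png

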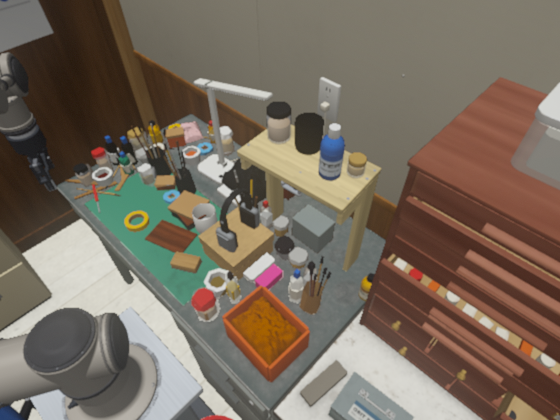

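View pics/a_top.png

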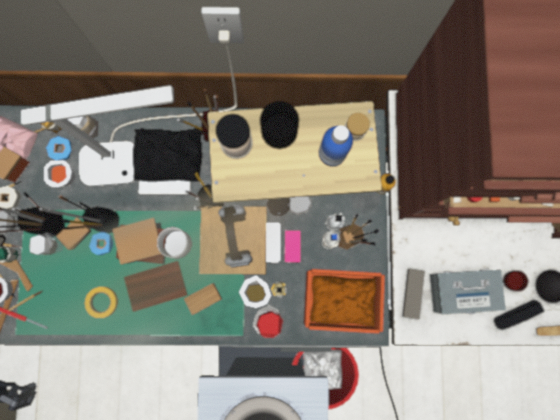

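View pics/a_wrist.png

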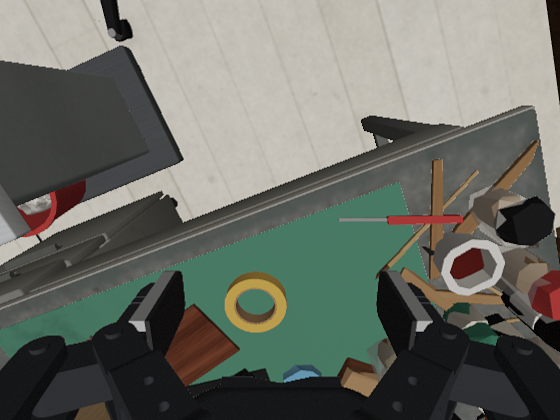

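```bash
cat > h.py <<'E'
import numpy as np, cv2
from plant import ctrl, viewer
from scipy.spatial.transform import Rotation as R
from scipy.optimize import least_squares
P={n:viewer.camera_params(n) for n in("scene","top")}
def proj(n,X,p=None):
    p=p or P[n]; f=210/np.tan(np.radians(p["fovy"])/2)
    c=(np.c_[np.atleast_2d(X),np.ones(len(np.atleast_2d(X)))]@p["world_to_cam"].T)[:,:3]
    return np.c_[p["cx"]+f*c[:,0]/-c[:,2], p["cy"]-f*c[:,1]/-c[:,2]]
def onz(n,uv,z,p=None):
    p=p or P[n]; f=210/np.tan(np.radians(p["fovy"])/2); M=p["world_to_cam"]
    d=M[:3,:3].T@np.array([(uv[0]-p["cx"])/f,-(uv[1]-p["cy"])/f,-1]); o=-M[:3,:3].T@M[:3,3]
    return o+d*(z-o[2])/d[2]
def crop(src,dst,x0,y0,x1,y1,k):
    im=cv2.imread(src) if isinstance(src,str) else src
    c=cv2.resize(im[y0:y1,x0:x1],None,fx=k,fy=k,interpolation=cv2.INTER_CUBIC)
    for x in range((x0+9)//10*10,x1,10):
        cv2.line(c,((x-x0)*k,0),((x-x0)*k,12 if x%50==0 else 5),(0,0,255),1)
        if x%20==0: cv2.putText(c,str(x),((x-x0)*k,22),0,.35,(0,0,255),1)
    for y in range((y0+9)//10*10,y1,10):
        cv2.line(c,(0,(y-y0)*k),(5,(y-y0)*k),(0,0,255),1)
        if y%20==0: cv2.putText(c,str(y),(7,(y-y0)*k+4),0,.35,(0,0,255),1)
    cv2.imwrite(dst,c)
E
python3 - <<'E'
from h import *
crop("pics/a_scene.png","pics/b1.png",180,130,320,280,5 if 0 else 4)
crop("pics/a_scene.png","pics/b3.png",230,90,390,240,4)
crop("pics/a_top.png","pics/b2.png",190,95,390,285,4)
E
```

```text
(no output)
```

View pics/b1.png

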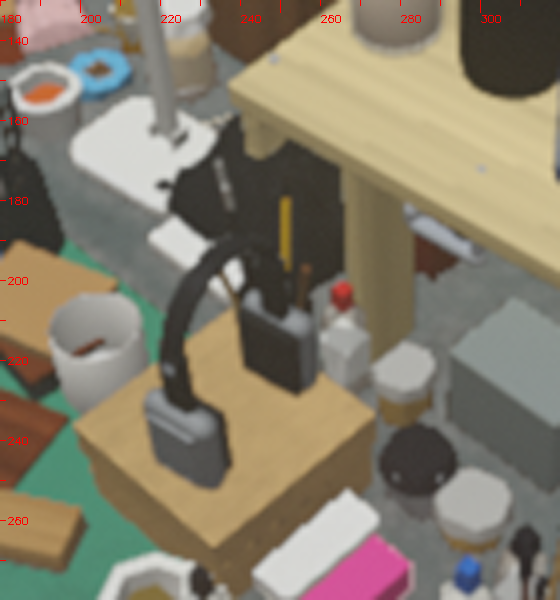

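View pics/b2.png

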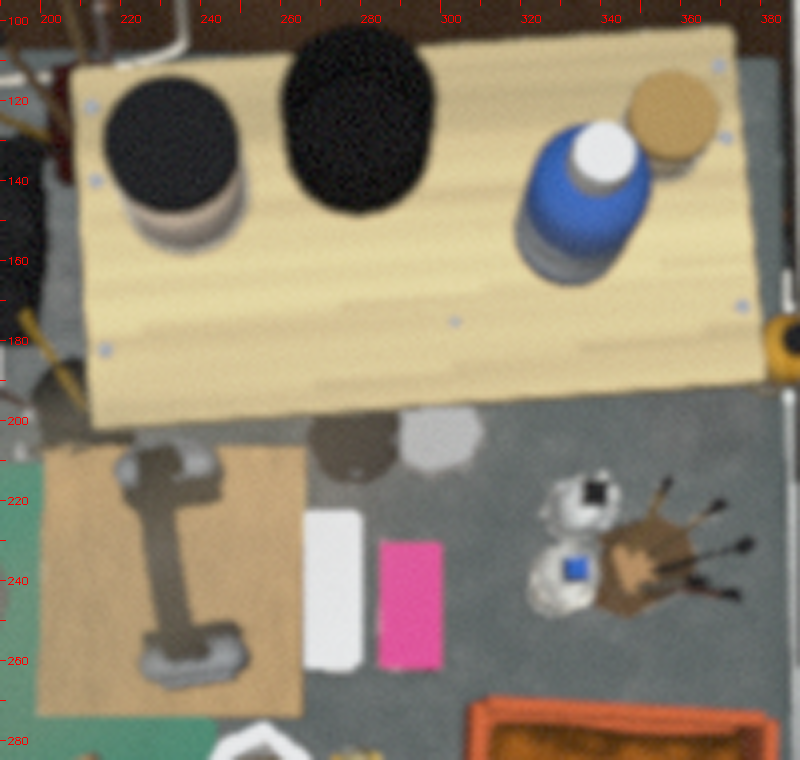

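View pics/b3.png

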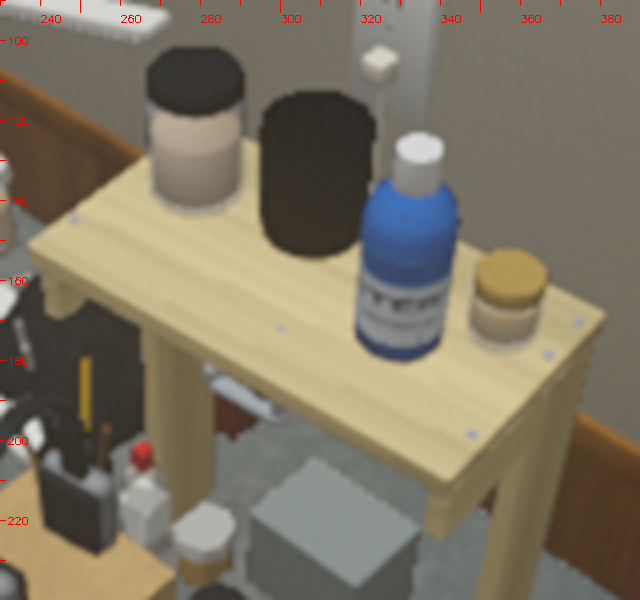

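```bash
cat >> h.py <<'E'
def T(q,L):  # q=x,y,yaw
    L=np.atleast_2d(L).astype(float); c,s=np.cos(q[2]),np.sin(q[2])
    return np.c_[q[0]+c*L[:,0]-s*L[:,1], q[1]+s*L[:,0]+c*L[:,1], L[:,2]]
def edef():
    segs=[]
    for sx in(-1,1):
        b=[(sx*a,y,z) for a in(36,69) for y in(-30,30) for z in(0,74)]
        for i in range(8):
            for k in(1,2,4):
                if not i&k: segs.append([b[i],b[i|k]])
    t=np.linspace(0,np.pi,25)
    for r in(49,55):
        for y in(-9,9):
            segs.append([(r*np.cos(a),y,120+r*np.sin(a)) for a in t])
    for sx in(-47,-57,47,57):
        for y in(-11,11): segs.append([(sx,y,74),(sx,y,125)])
    return [np.array(s,float) for s in segs]
def draw(im,n,q,segs,z0,k,x0,y0,col=(0,255,0),p=None):
    for s in segs:
        s=s+[0,0,z0]; uv=proj(n,T(q,s),p)
        pts=np.round((uv-[x0,y0]+.5)*k).astype(int); cv2.polylines(im,[pts.reshape(-1,1,2)],False,col,1)
E
python3 - <<'E'
from h import *
# shelf
c={'top':[((-85,155,370),(213,202)),((85,155,370),(208,112.3)),((85,-155,370),(373,102)),((-85,-155,370),(380.5,191))],
 'scene':[((-85,155,370),(235,151)),((-85,-155,370),(341,210.5)),((85,-155,370),(381,168))]}
def res(q): return np.concatenate([(proj(n,T(q,[a for a,_ in c[n]]))-[b for _,b in c[n]]).ravel() for n in c])
r=least_squares(res,[800,-50,0]); print('shelf',r.x,r.fun.round(1))
q=r.x
print('over_bar',T(q,[[-48,0,352]]))
# bar: plane x_local=-48
M=P['scene']['world_to_cam'];f=210/np.tan(np.radians(P['scene']['fovy'])/2)
for uv in [(279,183),(280,182),(281,186),(290,188),(297,191),(296,194),(298,193),(283,187.5)]:
    a=onz('scene',uv,0);b=onz('scene',uv,300)
    ca,sa=np.cos(q[2]),np.sin(q[2]); n=np.array([ca,sa]); 
    la=(a[:2]-q[:2])@n; lb=(b[:2]-q[:2])@n; t=(-48-la)/(lb-la); X=a+t*(b-a)
    print(uv,'y',((X[:2]-q[:2])@[-sa,ca]).round(1),'z',X[2].round(1))
# ear guess
far=onz('top',(231,213),164);near=onz('top',(238.3,259),164); print(far,near)
m=(far+near)/2;d=far-near; q=[m[0],m[1],np.arctan2(d[1],d[0])]; print(q,np.linalg.norm(d))
for n,(x0,y0,x1,y1) in {'top':(195,190,275,285),'scene':(200,170,280,270)}.items():
    im=cv2.imread(f'pics/a_{n}.png');k=7 if 0 else 6
    im=cv2.resize(im[y0:y1,x0:x1],None,fx=k,fy=k,interpolation=cv2.INTER_CUBIC)
    draw(im,n,q,edef(),90,k,x0,y0); cv2.imwrite(f'pics/c_{n}.png',im)
E
```

```text
shelf [ 6.22018715e+02 -6.23316754e+01  7.32264105e-02] [-1.1  0.6 -0.6  0.1 -0.1  0.3  0.9  0.5  0.8 -0.7  0.6 -0.2  0.9 -0.1]
over_bar [[574.14734826 -65.84340273 352.        ]]
(279, 183) y 49.1 z 295.1
(280, 182) y 45.7 z 300.7
(281, 186) y 42.6 z 288.4
(290, 188) y 13.5 z 299.9
(297, 191) y -8.4 z 303.5
(296, 194) y -5.7 z 291.0
(298, 193) y -11.7 z 298.5
(283, 187.5) y 36.0 z 287.2
[533.35326914  70.30343266 164.        ] [431.55163481  52.33678693 164.        ]
[np.float64(482.45245197817934), np.float64(61.32010979642277), np.float64(0.1746879311556676)] 103.37491529160276
```

View pics/c_top.png

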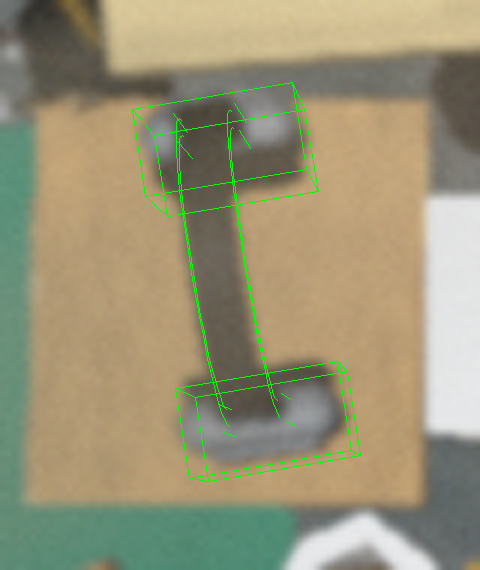

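View pics/c_scene.png

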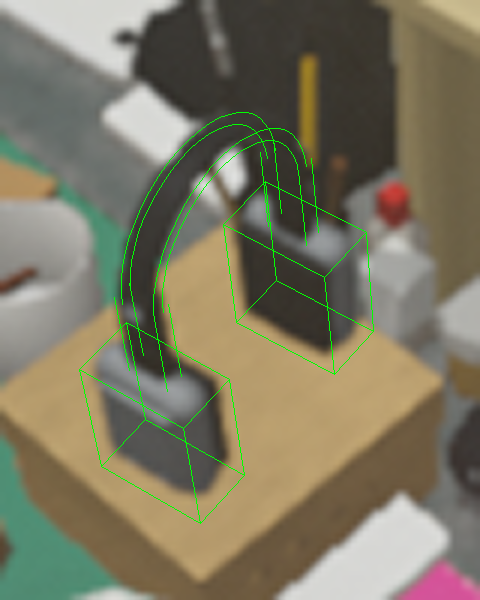

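Run:
```python
from h import *
s=ctrl.read_state(); Rt=R.from_rotvec(s['ee_rot']).as_matrix(); print(Rt.round(3))
M=viewer.camera_params('wrist')['world_to_cam']; o=-M[:3,:3].T@M[:3,3]
print('cam in tool',Rt.T@(o-s['tool_pos'])); print('cam axes in tool (rows right,up,back)\n',(M[:3,:3]@Rt).round(3))
q=[622,-62.3,.0732]
im=cv2.imread('pics/a_scene.png');x0,y0,x1,y1,k=225,120,345,225,6
im=cv2.resize(im[y0:y1,x0:x1],None,fx=k,fy=k,interpolation=cv2.INTER_CUBIC)
for zt,col in((302,(0,0,255)),(282,(0,255,0)),(262,(255,0,0))):
    zc=zt-6
    L=[np.array([(-48,-25,352),(-48,-25,zc),(-48,26,zc),(-48,26,zt+10)],float)]
    draw(im,'scene',q,L,0,k,x0,y0,col)
B=[np.array([(-85,155,z),(-85,-155,z),(85,-155,z),(85,155,z),(-85,155,z)],float) for z in(352,370)]
draw(im,'scene',q,B,0,k,x0,y0,(255,0,255)); cv2.imwrite('pics/d.png',im)
```

```text
[[ 0.93  -0.001  0.368]
 [-0.368 -0.001  0.93 ]
 [-0.    -1.    -0.001]]
cam in tool [-78.54112905  31.35716571  -0.29201102]
cam axes in tool (rows right,up,back)
 [[-0.001 -0.     1.   ]
 [-0.952  0.308 -0.   ]
 [-0.308 -0.952 -0.   ]]
```

View pics/d.png

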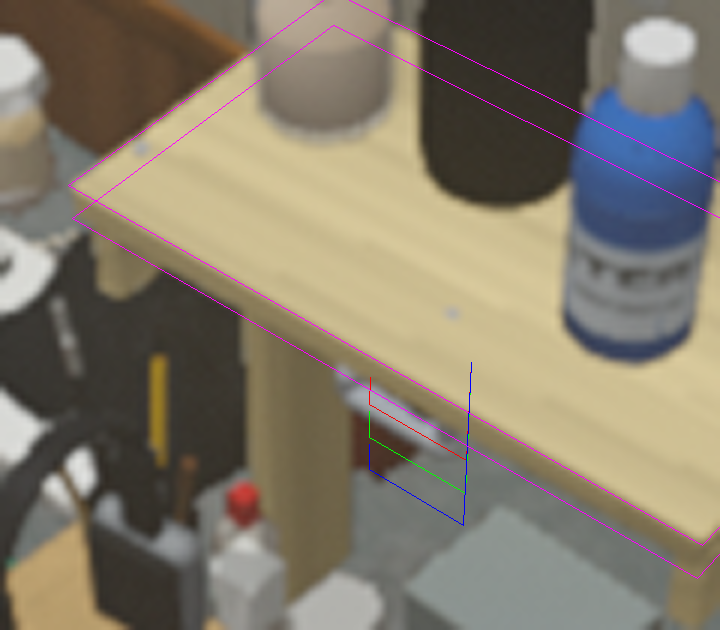

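Run:
```python
from h import *
q=[622,-62.3,.0732]
for n,uvs in {'top':[(303.75,175.3),(216.3,182.5),(375.6,171.5),(371.5,129)],'scene':[(300.3,172.2)]}.items():
  for uv in uvs:
    X=onz(n,uv,370); d=X[:2]-q[:2]; c,s=np.cos(q[2]),np.sin(q[2]); print(n,uv,X.round(1),(c*d[0]+s*d[1]).round(1),(-s*d[0]+c*d[1]).round(1))
```

```text
top (303.75, 175.3) [577.7 -81.  370. ] -45.5 -15.4
top (216.3, 182.5) [563.1  78.8 370. ] -48.5 145.1
top (375.6, 171.5) [ 585.9 -213.2  370. ] -47.1 -147.9
top (371.5, 129) [ 666.5 -207.1  370. ] 33.7 -147.7
scene (300.3, 172.2) [576.1 -81.2 370. ] -47.2 -15.5
```

```bash
cat >> h.py <<'E'
def Rlean(lean,yaw):
    l=np.radians(lean); a=np.array([np.sin(l)*np.cos(yaw),np.sin(l)*np.sin(yaw),-np.cos(l)]); z=np.array([-np.sin(yaw),np.cos(yaw),0])
    return np.c_[np.cross(a,z),a,z]
def turn(Rto,Rfrom=None):
    Rfrom=R.from_rotvec(ctrl.read_state()['ee_rot']).as_matrix() if Rfrom is None else Rfrom
    return np.degrees(R.from_matrix(Rto@Rfrom.T).as_rotvec())
def snap(name):
    p=viewer.camera_params('wrist'); im=viewer.camera('wrist'); cv2.imwrite(f'pics/{name}.png',im)
    import json; json.dump({k:(v.tolist() if hasattr(v,'tolist') else v) for k,v in p.items()},open(f'pics/{name}.json','w'))
def load(name):
    import json; p=json.load(open(f'pics/{name}.json')); p['world_to_cam']=np.array(p['world_to_cam']); return p
E
python3 -c "
from h import *
print(turn(Rlean(40,.12)), (np.array([300,10,440])-ctrl.read_state()['tool_pos'])/10)"
```

```text
[ -5.11336871 -40.08647854  27.31195586] [ 10.69005636 -47.81039617   3.58029302]
```

```bash
python3 -m handwheel '[[8.5,2,-4,1,-0.5,-4,2.7],[8.5,4,-8,2,-1,-8,5.4],[8.5,5,-12,2.5,-1.5,-12,8.1],[8.5,6,-16,3,-2,-16,10.8],[8.5,7,-20,3,-2.5,-20,13.5],[8.5,8,-24,3.5,-3,-24,16.4],[8.5,9,-28,3.5,-3.5,-28,19.2],[8.5,10,-32,3.6,-4,-32,21.9],[8.5,10.5,-36,3.6,-4.6,-36,24.6],[8.5,10.7,-40,3.6,-5.1,-40,27.3]]'
```

```text
time_s: 0.98
tool_pos: [297.1, 128.9, 440.3]
ee_rot: [-1.462, -0.567, -0.435]
wrist_force: [0.1, 1.0, -0.8]
width: 85.4
```

```bash
python3 -m handwheel '[[8.5,0,-4,0,0,0,0],[8.5,0,-8,0,0,0,0],[8.5,0,-8,0,0,0,0]]'; python3 -c "
from h import *
snap('w1'); s=ctrl.read_state(); print(s['joint_pos'].round(2), s['tool_pos'])"
```

```text
time_s: 1.23
tool_pos: [297.1, 54.3, 440.0]
ee_rot: [-1.461, -0.563, -0.431]
wrist_force: [0.2, 0.4, -0.8]
width: 85.1
[-0.17 -0.29  2.16  0.27  0.67 -1.99] [297.7325958   50.67513969 440.16065884]
```

View pics/w1.png

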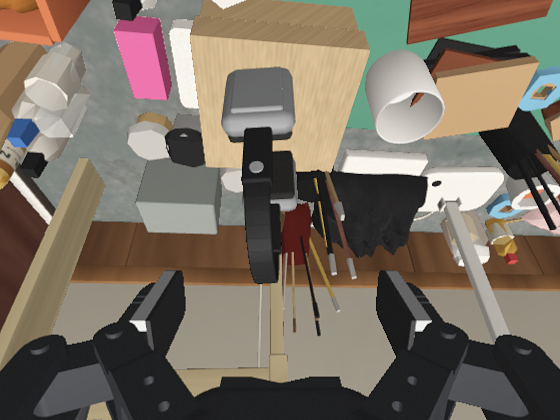

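Run:
```python
from h import *
p=load('w1')
im=cv2.resize(cv2.imread('pics/w1.png'),(784,588),interpolation=cv2.INTER_CUBIC);k=1.4
draw(im,'w',[482.5,61.3,.175],edef(),90,k,0,0,(0,255,0),p)
q=[622,-62.3,.0732]
L=[np.array([(-48,-15,352),(-48,-15,297),(-48,36,297),(-48,36,310)],float)]
draw(im,'w',q,L,0,k,0,0,(0,0,255),p)
draw(im,'w',q,[np.array([(-85,155,z),(-85,-155,z)],float) for z in(352,370)],0,k,0,0,(255,0,255),p)
cv2.imwrite('pics/e.png',im)
```

```text
(no output)
```

View pics/e.png

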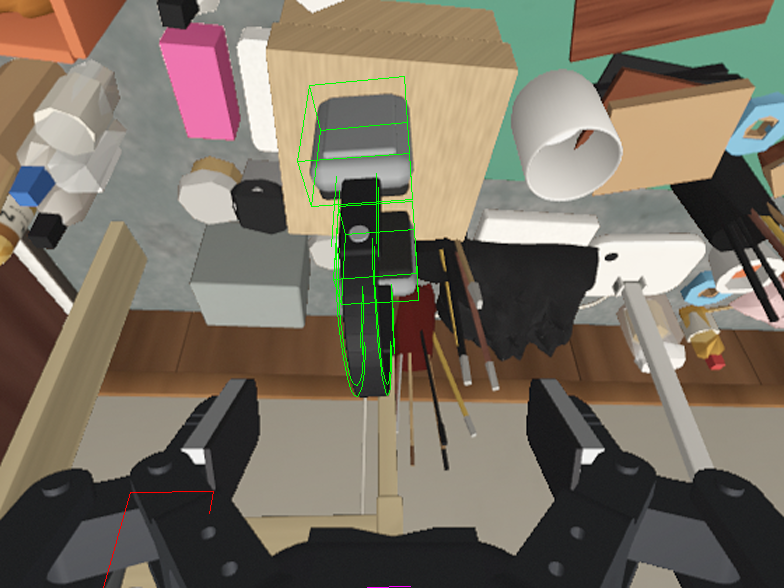

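Run:
```python
from h import *
p=load('w1'); x0,y0,x1,y1,k=200,50,320,300,4 if 0 else 3
crop('pics/w1.png','pics/f1.png',205,55,315,185,5)
crop('pics/w1.png','pics/f2.png',205,160,315,295,5)
```

```text
(no output)
```

View pics/f1.png

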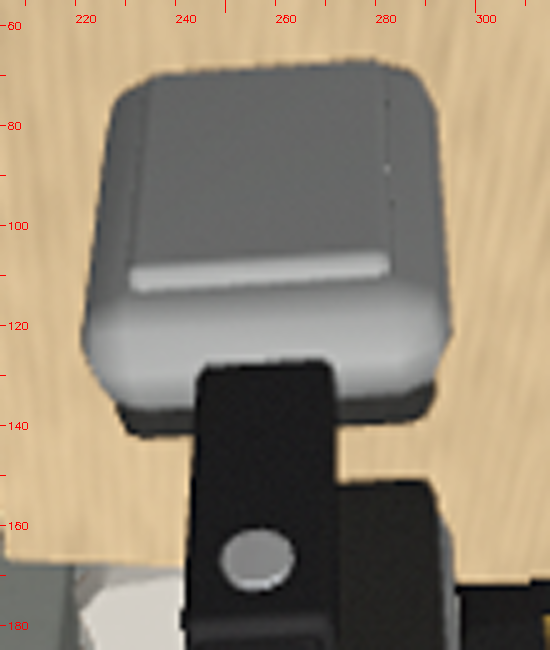

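View pics/f2.png

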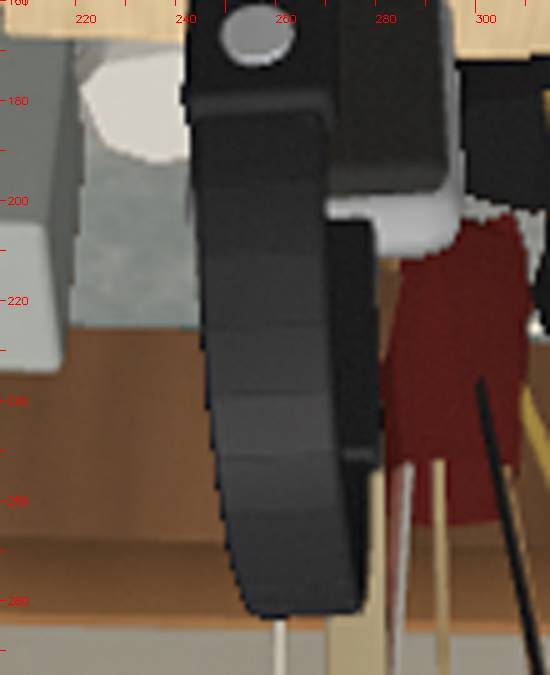

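```bash
cat > fit.py <<'E'
from h import *
p=load('w1')
pts=[((-57,-11,125),(241.5,180.5)),((-57,11,125),(270,178.5)),((-57,-11,74),(244,129)),((-57,11,74),(269.5,127.5))]
t=np.linspace(.3,2.8,300)
def res(q):
    z0=q[3]
    r=[(proj('w',T(q,np.array([a for a,_ in pts])+[0,0,z0]),p)-[b for _,b in pts]).ravel()]
    for y,(u,v) in((-9,(253,283)),(9,(274,282.5))):
        uv=proj('w',T(q,np.c_[55*np.cos(t),0*t+y,120+55*np.sin(t)+z0]),p); i=uv[:,1].argmax(); r.append(uv[i]-[u,v])
    # near cup side extents
    for y,u in((-30,221.5),(30,293)):
        uv=proj('w',T(q,[(-52,y,70+z0)]),p); r.append([0.5*(uv[0,0]-u)])
    r.append([(q[3]-90)*.3]); return np.concatenate(r)
r=least_squares(res,[482,61,.17,90]); print(r.x,np.degrees(r.x[2]),r.fun.round(1))
E
python3 fit.py
```

```text
[4.89910603e+02 6.15370011e+01 1.32754570e-01 8.77685654e+01] 7.606276590911525 [-1.5 -1.6  1.  -0.9 -0.9  1.1  1.2  1.4 -0.4  0.4  0.6  0.1 -0.3  0.7
 -0.7]
```

```bash
python3 -m handwheel '[[8.5,0,-4,0,0,-5,0],[8.5,0,-8,0,1,-10,0],[8.5,0,-8,0,1,-10,0],[8.5,0,-8,0,1,-10,0]]'; python3 -c "
from h import *
snap('w2'); s=ctrl.read_state(); print(s['joint_pos'].round(2), s['tool_pos'])
p=load('w2')
im=cv2.resize(cv2.imread('pics/w2.png'),(784,588),interpolation=cv2.INTER_CUBIC);k=1.4
q=[622,-62.3,.0732]
for y in (0,10):
  L=[np.array([(-48,-25+y,352),(-48,-25+y,297),(-48,26+y,297),(-48,26+y,313)],float)]
  draw(im,'w',q,L,0,k,0,0,(0,0,255),p)
draw(im,'w',q,[np.array([(-85,155,z),(-85,-155,z)],float) for z in(352,370)],0,k,0,0,(255,0,255),p)
cv2.imwrite('pics/e2.png',im)
"
```

```text
time_s: 1.62
tool_pos: [297.4, -24.1, 439.8]
ee_rot: [-1.415, -0.695, -0.564]
wrist_force: [0.6, 0.7, -0.9]
width: 85.0
[-0.59 -0.32  2.22  0.79  0.72 -2.72] [297.78265576 -27.77173521 440.26775523]
```

View pics/e2.png

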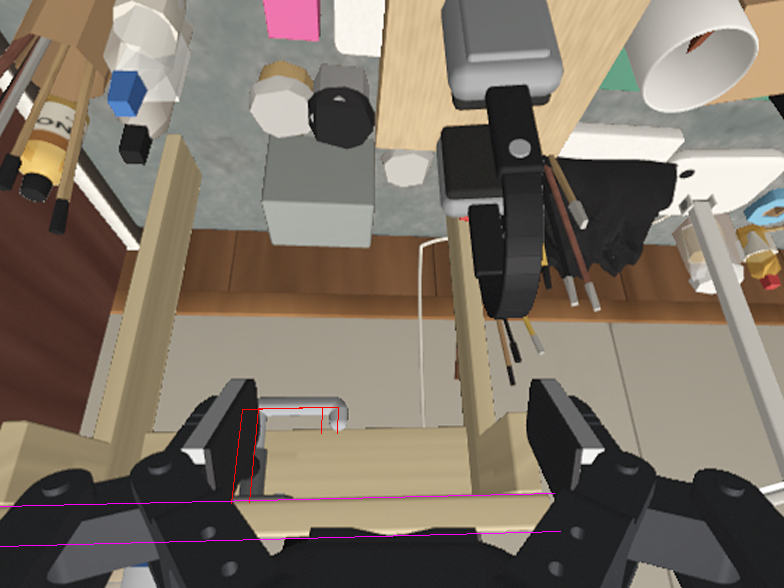

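Run:
```python
from h import *
crop('pics/w2.png','pics/g.png',150,265,260,365,6)
```

```text
(no output)
```

View pics/g.png

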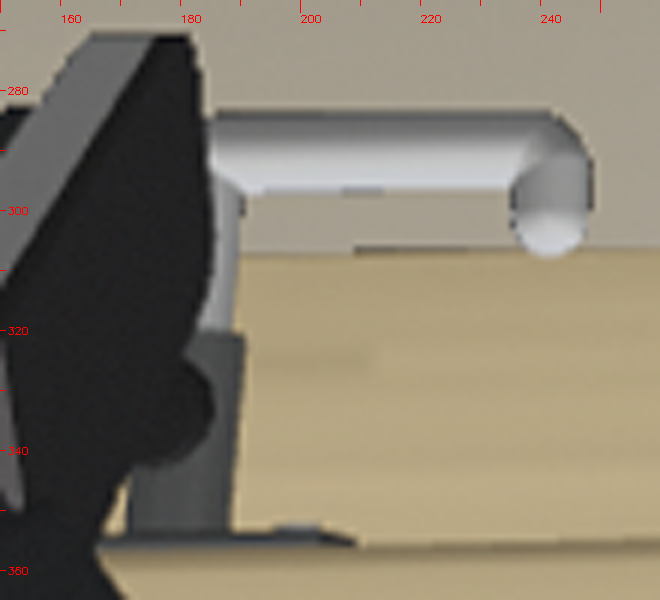

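```bash
cat >> h.py <<'E'
def onx(n,uv,q,lx,p=None):
    a=onz(n,uv,0,p);b=onz(n,uv,500,p); c,s=np.cos(q[2]),np.sin(q[2])
    la,lb=[(X[:2]-np.array(q[:2]))@[c,s] for X in(a,b)]; t=(lx-la)/(lb-la); X=a+t*(b-a)
    return ((X[:2]-np.array(q[:2]))@[-s,c]).round(1), X.round(1)
E
python3 - <<'E'
from h import *
p=load('w2');q=[622,-62.3,.0732]
for nm,uv in [('bar mid',(210,290.3)),('bar lo',(210,283.7)),('bar hi',(210,297)),('tip in',(235,296)),('tip out',(248,295)),('tip top',(241.5,307.5)),('rod edge',(188.5,302))]:
    print(nm,onx('w',uv,q,-48,p))
print('edge',onx('w',(240,355),q,-85,p), onx('scene',(290,188),q,-48),onx('scene',(290,184.8),q,-48))
E
```

```text
bar mid (np.float64(8.4), array([573.5, -57.5, 296.7]))
bar lo (np.float64(8.0), array([573.5, -57.9, 290.7]))
bar hi (np.float64(8.8), array([573.5, -57.1, 302.6]))
tip in (np.float64(31.0), array([571.9, -34.9, 302.1]))
tip out (np.float64(42.6), array([571. , -23.3, 301.4]))
tip top (np.float64(37.1), array([571.4, -28.8, 312.2]))
rod edge (np.float64(-9.9), array([574.9, -75.7, 306.6]))
edge (np.float64(40.0), array([534.3, -28.6, 351.9])) (np.float64(13.5), array([573.1, -52.4, 299.9])) (np.float64(13.6), array([573.1, -52.2, 311. ]))
```

```bash
cat > plan.py <<'E'
from h import *
ear=np.array([488.,61.5,.133]); 
def grasp(lean,yaw,back,h=104,e=ear):
    Rg=Rlean(lean,yaw); g=T(e,[(-52,0,90+h)])[0]; return g-(ctrl.grip_depth+back)*Rg[:,1],Rg
def show(lean,yaw,back,h=104,e=ear):
    s=ctrl.read_state(); t,Rg=grasp(lean,yaw,back,h,e); print('shift cm',((t-s['tool_pos'])/10).round(2),'turn',turn(Rg).round(2),'tcp',t.round(1))
E
python3 -c "
from plan import *
show(35,.133,80);show(35,.133,0)"
```

```text
shift cm [ 0.52  6.45 -5.4 ] turn [-2.22 11.74  2.27] tcp [303.   36.8 386.3]
shift cm [  5.07   7.06 -11.95] turn [-2.22 11.74  2.27] tcp [348.5  42.8 320.7]
```

```bash
python3 -m handwheel '[[8.5,0.2,3.2,-2,-1,5.5,1],[8.5,0.5,6.4,-4,-2.2,11,2.3],[8.5,0.5,6.4,-5.4,-2.2,11.7,2.3],[8.5,0.5,6.4,-5.4,-2.2,11.7,2.3],[8.5,0.5,6.4,-5.4,-2.2,11.7,2.3]]'; python3 -c "
from plan import *
snap('w3');show(35,.133,0); print(ctrl.read_state()['joint_pos'].round(2))
p=load('w3')
im=cv2.resize(cv2.imread('pics/w3.png'),(784,588),interpolation=cv2.INTER_CUBIC);k=1.4
draw(im,'w',ear,edef(),90,k,0,0,(0,255,0),p)
cv2.imwrite('pics/e3.png',im)
"
```

```text
time_s: 2.08
tool_pos: [302.5, 41.5, 385.2]
ee_rot: [-1.466, -0.57, -0.364]
wrist_force: [0.7, -0.3, 0.3]
width: 85.2
shift cm [ 4.57  0.21 -6.54] turn [-0.42 -0.4  -0.24] tcp [348.5  42.8 320.7]
[-0.22 -0.2   2.26  0.4   0.55 -2.21]
```

View pics/e3.png

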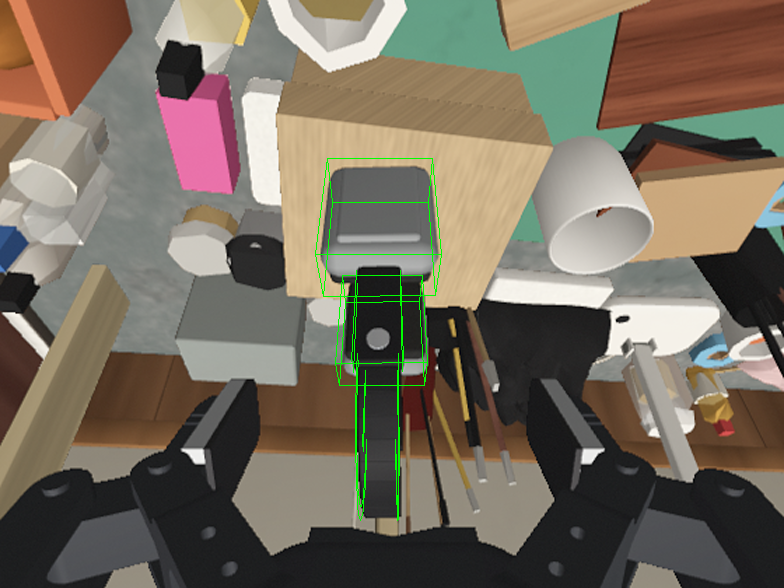

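```bash
python3 -m handwheel '[[8.5,1.5,0.1,-2.2,-0.4,-0.4,-0.2],[8.5,3,0.1,-4.3,-0.4,-0.4,-0.2],[8.5,4.6,0.2,-6.5,-0.4,-0.4,-0.2],[8.5,4.6,0.2,-6.5,-0.4,-0.4,-0.2],[8.5,4.6,0.2,-6.5,-0.4,-0.4,-0.2]]'; python3 -c "
from plan import *
snap('w4');show(35,.133,0); s=ctrl.read_state();print(s['joint_pos'].round(2),s['wrist_force'])
p=load('w4')
im=cv2.resize(cv2.imread('pics/w4.png'),(784,588),interpolation=cv2.INTER_CUBIC);k=1.4
draw(im,'w',ear,edef(),90,k,0,0,(0,255,0),p)
cv2.imwrite('pics/e4.png',im)
"
```

```text
time_s: 2.55
tool_pos: [349.4, 41.4, 320.8]
ee_rot: [-1.476, -0.572, -0.377]
wrist_force: [-0.2, -0.6, 0.4]
width: 84.8
shift cm [-0.07  0.14 -0.09] turn [0.03 0.1  0.22] tcp [348.5  42.8 320.7]
[-0.17  0.03  2.29  0.65  0.29 -2.44] [-0.16832128 -0.74310409  0.37812679]
```

View pics/e4.png

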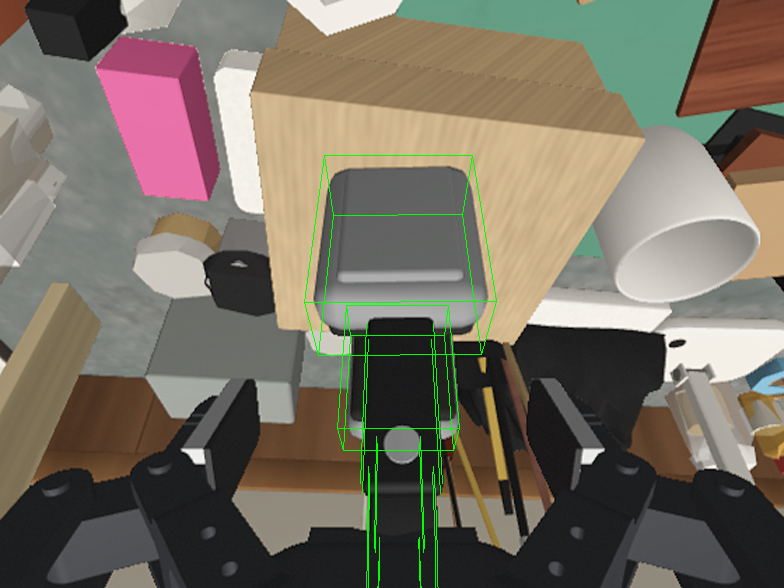

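```bash
python3 -m handwheel '[[8.5,0,0.2,0,0,0,0],[6,0,0.2,0,0,0,0],[4,0,0.2,0,0,0,0],[1,0,0.2,0,0,0,0],[1,0,0.2,0,0,0,0],[1,0,0.2,0,0,0,0],[1,0,0.2,0,0,0,0]]'; python3 -c "
from h import *
s=ctrl.read_state();print(s['joint_pos'].round(3),s['wrist_force'],s['width'],s['tool_pos'])"
```

```text
time_s: 3.18
tool_pos: [348.7, 44.3, 321.4]
ee_rot: [-1.475, -0.575, -0.376]
wrist_force: [-3.8, -1.0, 4.9]
width: 21.1
[-0.161  0.028  2.293  0.636  0.283 -2.429] [-3.76615057 -0.99235829  4.92557001] 21.118170428171968 [348.70416598  44.2527827  321.42354102]
```

```bash
python3 -m handwheel '[[1,0,0,0.5,0,0,0],[1,0,0,1.5,0,0,0],[1,0,0,3,0,0,0],[1,0,0,3,0,0,0],[1,0,0,3,0,0,0]]'; python3 -c "
from h import *
s=ctrl.read_state();print(s['joint_pos'].round(3),s['wrist_force'],s['wrist_torque'],s['width'],s['tool_pos'])
cv2.imwrite('pics/s5.png',viewer.camera('scene')); snap('w5'); crop('pics/s5.png','pics/s5c.png',180,100,330,250,4)"
```

```text
time_s: 3.6
tool_pos: [348.6, 44.3, 351.1]
ee_rot: [-1.475, -0.575, -0.376]
wrist_force: [0.4, -0.3, -2.5]
width: 21.8
[-0.161 -0.035  2.242  0.463  0.381 -2.248] [ 0.37122342 -0.33699869 -2.45033021] [-0.03852125  0.51329643 -0.05548603] 21.778256071839017 [348.64662056  44.29469931 351.118768  ]
```

View pics/s5c.png

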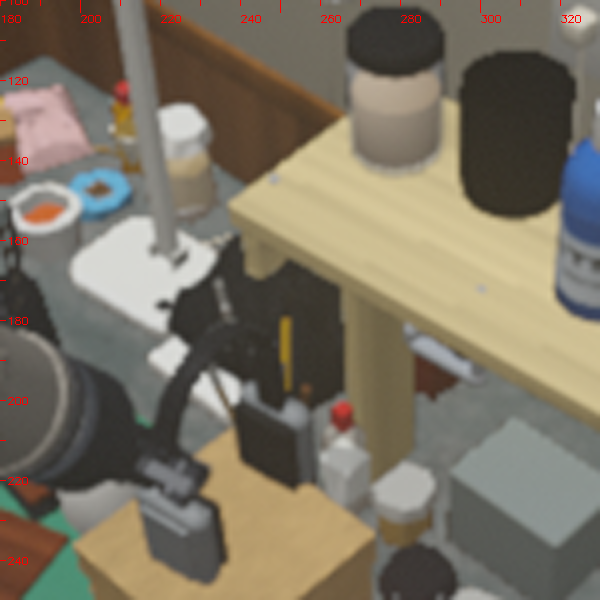

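View pics/w5.png

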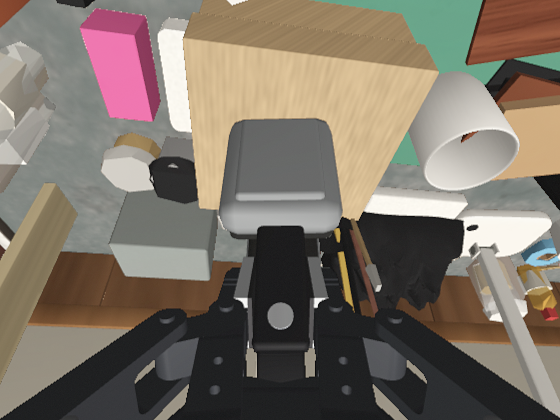

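Run:
```python
from h import *
s=ctrl.read_state();Rt=R.from_rotvec(s['ee_rot']).as_matrix(); print(Rt.round(3)); z=Rt[:,2]; yaw=np.arctan2(-z[0],z[1]); a=Rt[:,1]
print('yaw',yaw,np.degrees(yaw),'lean',np.degrees(np.arccos(-a[2])))
g=s['tool_pos']+ctrl.grip_depth*a; print('g',g)
# stem lies in plane of jaws: ear centre line through g along ear x
ex=np.array([np.cos(yaw),np.sin(yaw)]); base=np.array([488,61.5]); u=(base-g[:2])@ex; c=g[:2]+u*ex; q=[*c,yaw]; print(q,u)
p=load('w5')
im=cv2.resize(cv2.imread('pics/w5.png'),(784,588),interpolation=cv2.INTER_CUBIC)
draw(im,'w',q,edef(),120,1.4,0,0,(0,255,0),p); cv2.imwrite('pics/e5.png',im)
x0,y0,x1,y1,k=190,150,270,250,6
im=cv2.resize(cv2.imread('pics/s5.png')[y0:y1,x0:x1],None,fx=k,fy=k,interpolation=cv2.INTER_CUBIC)
draw(im,'scene',q,edef(),120,k,x0,y0); cv2.imwrite('pics/e5s.png',im)
```

```text
[[ 0.813  0.567 -0.132]
 [ 0.107  0.076  0.991]
 [ 0.572 -0.82   0.001]]
yaw 0.1320884076722258 7.5681082822219805 lean 34.8865036600022
g [436.00238748  56.11655788 223.34900296]
[np.float64(487.8008915449241), np.float64(62.99861095273618), np.float64(0.1320884076722258)] 52.25368577957241
```

View pics/e5.png

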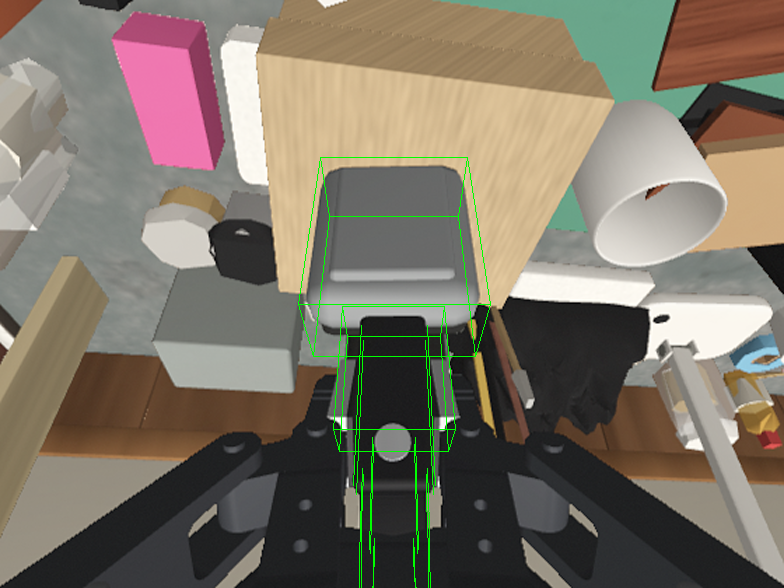

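View pics/e5s.png

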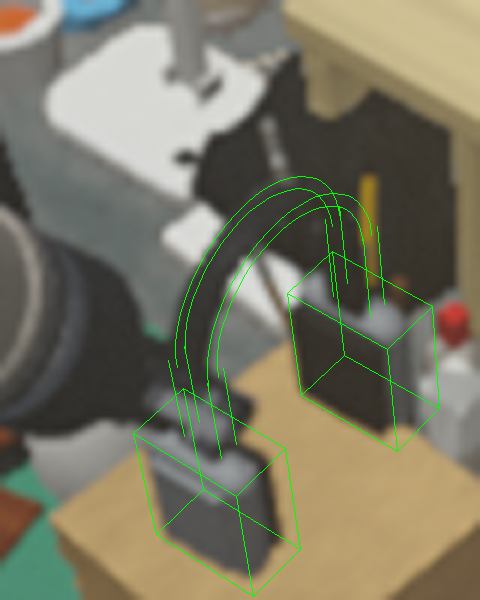

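Run:
```python
from h import *
for w,(u,v) in (('w1',(254,167)),('w2',(371,106)),('w3',(270,241)),('w4',(287,316))):
    im=cv2.imread(f'pics/{w}.png')[v-14:v+15,u-14:u+15]; g=im.max(2); m=(g>95).astype(np.uint8)
    n,l,st,ce=cv2.connectedComponentsWithStats(m); i=l[14,14]; print(w,i,st[i],ce[i]+[u-14,v-14])
```

```text
w1 2 [  9   8  15  12 134] [256.03731343 166.55223881]
w2 2 [  7   7  15  14 166] [371.         105.57831325]
w3 1 [  6   8  16  15 196] [269.60204082 241.74489796]
w4 1 [  2   2  25  27 549] [286.89981785 317.16575592]
```

```bash
cat > fit2.py <<'E'
from h import *
obs={'w1':(256.04,166.55),'w2':(371,105.58),'w3':(269.6,241.74),'w4':(286.9,317.2)}
pp={w:load(w) for w in obs}
r=least_squares(lambda X:np.concatenate([(proj('w',X,pp[w])[0]-obs[w]) for w in obs]),[436,54,200]); print('hub',r.x,r.fun.round(1))
c={'top':[((-85,155,370),(213,202)),((85,155,370),(208.2,112.4)),((85,-155,370),(373.7,101.7)),((-85,-155,370),(382,190.7))],
 'scene':[((-85,155,370),(237,150.7)),((-85,-155,370),(341.7,211.5)),((85,-155,370),(381.2,168.7))]}
def res(q): return np.concatenate([(proj(n,T(q,[a for a,_ in c[n]]))-[b for _,b in c[n]]).ravel() for n in c])
r=least_squares(res,[800,-50,0]); q=r.x; print('shelf',q,r.fun.round(1))
p=load('w2')
for nm,uv in [('bar lo',(210,283.7)),('bar hi',(210,297)),('tip in',(235.3,296)),('tip out',(248.7,295)),('tip top',(241.5,307.5)),('rod edge',(190,302))]:
    print(nm,onx('w',uv,q,-48,p))
for uv in [(281,181),(283,184.5),(300,192.5),(290,187.5)]: print('scene',uv,onx('scene',uv,q,-48))
E
python3 fit2.py
```

```text
hub [428.95258879  54.04548817 205.67878118] [-0.1 -0.  -0.1  0.   0.  -0.2  0.1  0.1]
shelf [ 6.22394933e+02 -6.38224152e+01  7.28262391e-02] [-0.3  0.4 -0.  -0.2  0.   0.4  0.2  0.7 -0.7 -0.3  0.5 -1.   1.3 -0.5]
bar lo (np.float64(9.4), array([573.8, -57.9, 290.6]))
bar hi (np.float64(10.2), array([573.8, -57.1, 302.5]))
tip in (np.float64(32.8), array([572.1, -34.6, 302. ]))
tip out (np.float64(44.7), array([571.3, -22.7, 301.4]))
tip top (np.float64(38.6), array([571.7, -28.8, 312.2]))
rod edge (np.float64(-7.1), array([575. , -74.4, 306.6]))
scene (281, 181) (np.float64(44.2), array([571.3, -23.3, 305.9]))
scene (283, 184.5) (np.float64(37.7), array([571.8, -29.7, 297.6]))
scene (300, 192.5) (np.float64(-16.0), array([575.7, -83.3, 303.9]))
scene (290, 187.5) (np.float64(15.2), array([573.4, -52.1, 301.3]))
```

```bash
cat > way.py <<'E'
from h import *
Q=np.array([622.4,-63.8,.0728])
def rel():  # ear centre (held) in tool frame, from grasp state
    Rt=R.from_rotvec([-1.475,-.575,-.376]).as_matrix(); return Rt.T@(np.array([486.4,62.8,120-0.])-np.array([348.65,44.3,351.1]))
REL=rel()
def now():
    s=ctrl.read_state(); Rt=R.from_rotvec(s['ee_rot']).as_matrix(); e=s['tool_pos']+Rt@REL; z=Rt[:,2]; yaw=np.arctan2(-z[0],z[1])
    d=e[:2]-Q[:2]; c,sn=np.cos(Q[2]),np.sin(Q[2]); return s,Rt,e,(c*d[0]+sn*d[1],-sn*d[0]+c*d[1]),yaw
def to(lx,ly,z0,lean=34.9):
    s,Rt,e,l,yaw=now(); Rg=Rlean(lean,Q[2]); t=T(Q,[(lx,ly,z0)])[0]-Rg@REL
    print('to',(lx,ly,z0),'shift',((t-s['tool_pos'])/10).round(2),'turn',turn(Rg,Rt).round(2))
if __name__=='__main__':
    s,Rt,e,l,yaw=now(); print('ear',e.round(1),'local',np.round(l,1),'band in',round(e[2]+169,1),'yaw',np.degrees(yaw).round(2),'F',s['wrist_force'].round(2),'w',round(s['width'],1),'J',s['joint_pos'].round(2),'t',s['time_s'])
    to(-124,71,120);to(-124,71,158);to(-48,71,158);to(-48,12.8,158);to(-48,12.8,133.5)
E
python3 way.py; python3 -c "
from h import *
p=load('w5');print(proj('w',[[429,55.3,205.7+29.7],[428.9,55.3,235.7]],p))
im=cv2.imread('pics/w5.png')[295:335,262:300].max(2);m=(im>95).astype(np.uint8);n,l,st,ce=cv2.connectedComponentsWithStats(m);i=l[20,18];print(st[i],ce[i]+[262,295])"
```

```text
ear [485.4  63.  118.8] local [-127.4  136.4] band in 287.8 yaw 7.57 F [ 0.42  0.65 -1.95] w 21.2 J [-0.16 -0.03  2.24  0.46  0.38 -2.25] t 3.7
to (-124, 71, 120) shift [ 0.72 -5.66  0.12] turn [-0.05 -0.02 -3.4 ]
to (-124, 71, 158) shift [ 0.72 -5.66  3.92] turn [-0.05 -0.02 -3.4 ]
to (-48, 71, 158) shift [ 8.3  -5.11  3.92] turn [-0.05 -0.02 -3.4 ]
to (-48, 12.8, 158) shift [  8.72 -10.91   3.92] turn [-0.05 -0.02 -3.4 ]
to (-48, 12.8, 133.5) shift [  8.72 -10.91   1.47] turn [-0.05 -0.02 -3.4 ]
[[281.42468163 318.03446806]
 [281.46188436 318.72051185]]
[  6   7  26  28 550] [280.17090909 315.65454545]
```

```bash
python3 -m handwheel '[[1,0.2,-1.5,0,0,0,-1],[1,0.4,-3.5,0.3,0,0,-2.2],[1,0.6,-5.6,1.2,0,0,-3.4],[1,0.7,-5.6,2.8,0,0,-3.4],[1,0.7,-5.6,3.9,0,0,-3.4],[1,0.7,-5.6,3.9,0,0,-3.4],[1,0.7,-5.6,3.9,0,0,-3.4]]'; python3 -c "
from h import *
cv2.imwrite('pics/s6.png',viewer.camera('scene')); snap('w6'); crop('pics/s6.png','pics/s6c.png',180,100,330,250,4)"; python3 way.py
```

```text
time_s: 4.28
tool_pos: [355.5, -11.7, 389.4]
ee_rot: [-1.494, -0.531, -0.421]
wrist_force: [0.2, 0.2, -3.2]
width: 21.4
ear [493.1  -0.8 157.3] local [-124.4   72.2] band in 326.3 yaw 4.19 F [ 0.62 -0.99 -1.77] w 21.0 J [-0.34 -0.09  2.16  0.46  0.55 -2.32] t 4.3833
to (-124, 71, 120) shift [ 0.02 -0.08 -3.74] turn [-0.08 -0.06 -0.02]
to (-124, 71, 158) shift [ 0.02 -0.08  0.06] turn [-0.08 -0.06 -0.02]
to (-48, 71, 158) shift [7.6  0.47 0.06] turn [-0.08 -0.06 -0.02]
to (-48, 12.8, 158) shift [ 8.02 -5.34  0.06] turn [-0.08 -0.06 -0.02]
to (-48, 12.8, 133.5) shift [ 8.02 -5.34 -2.39] turn [-0.08 -0.06 -0.02]
```

View pics/s6c.png

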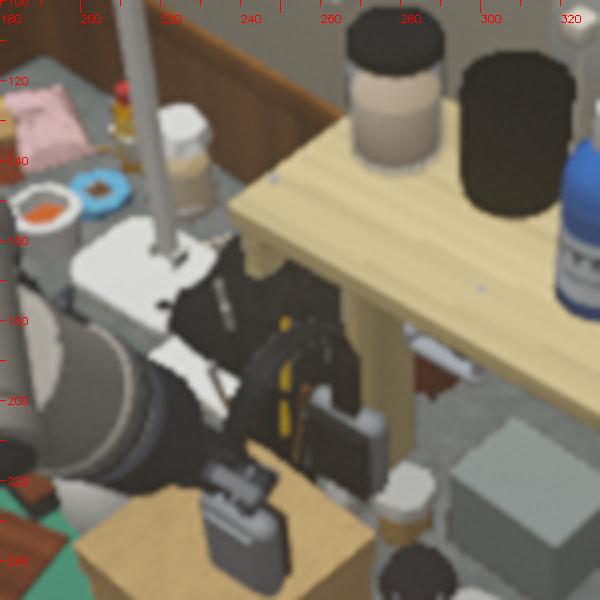

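View pics/w6.png

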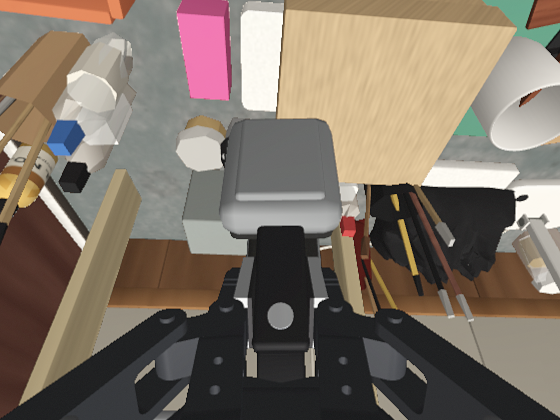

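Run:
```python
from way import *
s,Rt,e,l,yaw=now()
for n in('scene',):
    x0,y0,x1,y1,k=200,150,310,260,5
    im=cv2.resize(cv2.imread('pics/s6.png')[y0:y1,x0:x1],None,fx=k,fy=k,interpolation=cv2.INTER_CUBIC)
    draw(im,'scene',[e[0],e[1],yaw],edef(),e[2],k,x0,y0)
    draw(im,'scene',Q,[np.array([(-48,-12,352),(-48,-12,296.5),(-48,39,296.5),(-48,39,312)],float),np.array([(-85,155,352),(-85,-155,352)],float)],0,k,x0,y0,(0,0,255))
    cv2.imwrite('pics/e6.png',im)
```

```text
(no output)
```

View pics/e6.png

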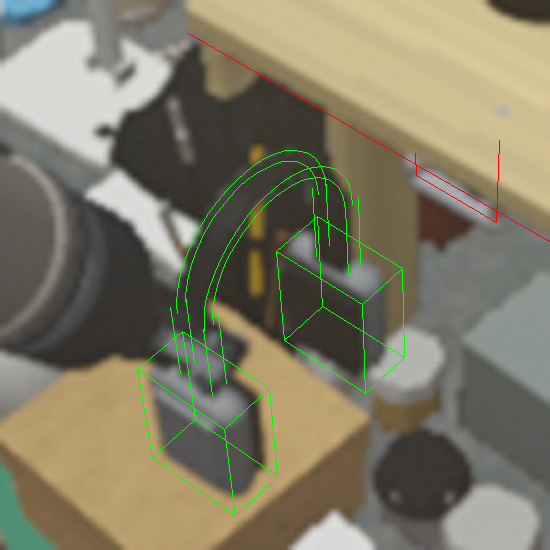

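```bash
python3 -m handwheel '[[1,1.5,0.1,0,0,0,0],[1,3,0.2,0,0,0,0],[1,4.5,0.3,0,0,0,0],[1,6,0.4,0,0,0,0],[1,7.6,0.5,0,0,0,0],[1,7.6,0.5,0,0,0,0],[1,7.6,0.5,0,0,0,0]]'; python3 -c "
from h import *
cv2.imwrite('pics/s7.png',viewer.camera('scene')); snap('w7'); crop('pics/s7.png','pics/s7c.png',200,120,340,270,4)"; python3 way.py
```

```text
time_s: 4.97
tool_pos: [431.6, -6.3, 388.7]
ee_rot: [-1.494, -0.53, -0.418]
wrist_force: [0.3, 0.5, -1.9]
width: 21.0
ear [568.7   4.1 157.6] local [-48.6  71.7] band in 326.6 yaw 4.19 F [-0.47 -0.37 -1.87] w 20.8 J [-0.25  0.07  2.01  0.38  0.52 -2.18] t 5.0667
to (-124, 71, 120) shift [-7.54 -0.58 -3.77] turn [-0.06 -0.06 -0.02]
to (-124, 71, 158) shift [-7.54 -0.58  0.03] turn [-0.06 -0.06 -0.02]
to (-48, 71, 158) shift [ 0.04 -0.03  0.03] turn [-0.06 -0.06 -0.02]
to (-48, 12.8, 158) shift [ 0.46 -5.84  0.03] turn [-0.06 -0.06 -0.02]
to (-48, 12.8, 133.5) shift [ 0.46 -5.84 -2.42] turn [-0.06 -0.06 -0.02]
```

View pics/s7c.png

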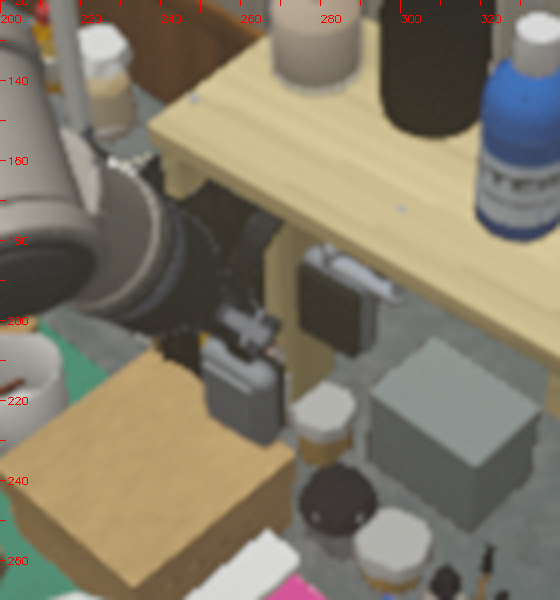

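View pics/w7.png

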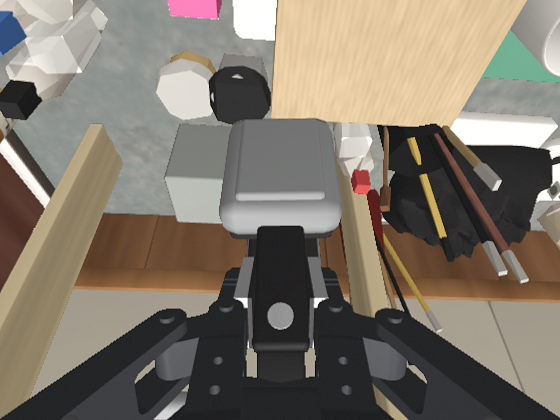

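```bash
python3 -m handwheel '[[1,0.1,-1,0,0,0,0],[1,0.2,-2,0,0,0,0],[1,0.2,-3,0,0,0,0],[1,0.3,-4,0,0,0,0],[1,0.4,-5,0,0,0,0],[1,0.5,-5.8,0,0,0,0],[1,0.5,-5.8,0,0,0,0],[1,0.5,-5.8,0,0,0,0]]'; python3 -c "
from h import *
cv2.imwrite('pics/s8.png',viewer.camera('scene')); crop('pics/s8.png','pics/s8c.png',200,120,340,270,4)"; python3 way.py
```

```text
time_s: 5.73
tool_pos: [436.1, -64.8, 389.9]
ee_rot: [-1.495, -0.53, -0.422]
wrist_force: [0.1, -0.1, -1.7]
width: 21.0
ear [574.4 -54.2 158.7] local [-47.2  13.1] band in 327.7 yaw 4.13 F [-0.74  0.42 -1.46] w 21.3 J [-0.41  0.09  1.98  0.51  0.58 -2.41] t 5.7833
to (-124, 71, 120) shift [-8.06  5.22 -3.85] turn [-0.04  0.05  0.04]
to (-124, 71, 158) shift [-8.06  5.22 -0.05] turn [-0.04  0.05  0.04]
to (-48, 71, 158) shift [-0.48  5.78 -0.05] turn [-0.04  0.05  0.04]
to (-48, 12.8, 158) shift [-0.06 -0.03 -0.05] turn [-0.04  0.05  0.04]
to (-48, 12.8, 133.5) shift [-0.06 -0.03 -2.5 ] turn [-0.04  0.05  0.04]
```

View pics/s8c.png

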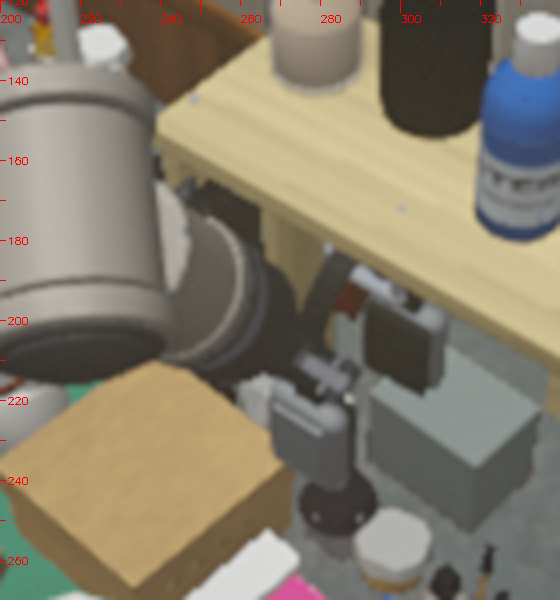

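```bash
python3 -m handwheel '[[1,-0.05,0,-0.6,0,0,0],[1,-0.05,0,-1.2,0,0,0],[1,-0.05,0,-1.7,0,0,0],[1,-0.05,0,-1.8,0,0,0],[1,-0.05,0,-1.8,0,0,0]]'; python3 -m handwheel '[[1,0,0,-0.1,0,0,0],[1,0,0,-0.2,0,0,0],[1,0,0,-0.2,0,0,0]]'; python3 way.py | head -1;  python3 -m handwheel '[[1,0,0,-0.1,0,0,0],[1,0,0,-0.2,0,0,0],[1,0,0,-0.2,0,0,0]]'; python3 way.py | head -1
```

```text
time_s: 6.2
tool_pos: [436.1, -64.5, 371.3]
ee_rot: [-1.494, -0.53, -0.42]
wrist_force: [-0.1, 0.2, -1.8]
width: 21.3
time_s: 6.45
tool_pos: [436.2, -64.7, 370.1]
ee_rot: [-1.495, -0.531, -0.422]
wrist_force: [-0.0, -0.5, -1.9]
width: 21.0
ear [574.6 -54.4 138.8] local [-47.   12.8] band in 307.8 yaw 4.16 F [-0.04 -0.48 -1.93] w 21.0 J [-0.41  0.11  2.02  0.56  0.52 -2.47] t 6.45
time_s: 6.7
tool_pos: [436.2, -64.8, 368.0]
ee_rot: [-1.494, -0.531, -0.422]
wrist_force: [-0.4, 0.1, -1.0]
width: 21.4
ear [574.5 -54.4 136.7] local [-47.1  12.8] band in 305.7 yaw 4.15 F [-0.43  0.07 -1.03] w 21.4 J [-0.41  0.12  2.02  0.56  0.52 -2.48] t 6.7
```

```bash
for i in 1 2 ; do python3 -m handwheel '[[1,0,0,-0.05,0,0,0],[1,0,0,-0.1,0,0,0],[1,0,0,-0.1,0,0,0]]'; python3 -c "
from plant import ctrl
s=ctrl.read_state();print(s['wrist_force'].round(2),s['wrist_torque'].round(3))";  done
```

```text
time_s: 6.95
tool_pos: [436.2, -64.8, 367.0]
ee_rot: [-1.494, -0.531, -0.422]
wrist_force: [0.4, 0.1, -1.9]
width: 21.1
[ 0.43  0.07 -1.92] [-0.054  0.546 -0.038]
time_s: 7.2
tool_pos: [436.2, -64.7, 366.0]
ee_rot: [-1.494, -0.531, -0.422]
wrist_force: [-0.2, -0.2, -1.2]
width: 21.1
[-0.17 -0.23 -1.21] [-0.013  0.594  0.008]
```

```bash
for i in 1 2 ; do python3 -m handwheel '[[1,0,0,-0.05,0,0,0],[1,0,0,-0.1,0,0,0],[1,0,0,-0.1,0,0,0]]'; python3 -c "
from plant import ctrl
s=ctrl.read_state();print(s['wrist_force'].round(2),s['wrist_torque'].round(3))";  done
```

```text
time_s: 7.45
tool_pos: [436.2, -64.7, 365.0]
ee_rot: [-1.494, -0.531, -0.422]
wrist_force: [0.1, 0.9, -1.1]
width: 21.2
[ 0.06  0.9  -1.11] [-0.086  0.531 -0.038]
time_s: 7.7
tool_pos: [436.3, -64.8, 364.3]
ee_rot: [-1.495, -0.532, -0.422]
wrist_force: [-0.1, 0.8, -0.1]
width: 21.1
[-0.08  0.83 -0.14] [-0.011  0.399  0.052]
```

```bash
for i in 1 ; do python3 -m handwheel '[[1,0,0,-0.05,0,0,0],[1,0,0,-0.1,0,0,0],[1,0,0,-0.1,0,0,0]]'; python3 -c "
from plant import ctrl
s=ctrl.read_state();print(s['wrist_force'].round(2),s['wrist_torque'].round(3))";  done
```

```text
time_s: 7.95
tool_pos: [436.5, -64.8, 363.8]
ee_rot: [-1.495, -0.533, -0.423]
wrist_force: [-1.1, 0.9, 3.8]
width: 21.0
[-1.1   0.92  3.84] [ 0.13  -0.195  0.142]
```

```bash
python3 -m handwheel '[[1,0,0,0.04,0,0,0],[1,0,0,0.04,0,0,0]]'; python3 -c "
from h import *
s=ctrl.read_state();print(s['wrist_force'].round(2),s['wrist_torque'].round(3))
cv2.imwrite('pics/s9.png',viewer.camera('scene')); crop('pics/s9.png','pics/s9c.png',250,150,340,250,6)"; python3 way.py|head -1
```

```text
time_s: 8.12
tool_pos: [436.4, -64.8, 364.0]
ee_rot: [-1.495, -0.532, -0.423]
wrist_force: [0.6, 2.1, 3.8]
width: 21.0
[0.58 2.06 3.76] [ 0.07  -0.275  0.178]
ear [575.  -54.6 132.9] local [-46.6  12.6] band in 301.9 yaw 4.14 F [0.76 1.47 3.39] w 20.9 J [-0.41  0.12  2.03  0.58  0.51 -2.49] t 8.1667
```

View pics/s9c.png

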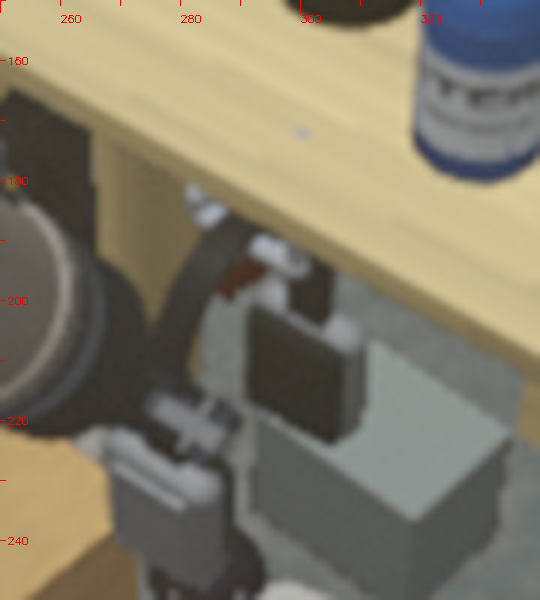

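```bash
python3 -m handwheel '[[2.5,0,0,0,0,0,0],[3,0,0,0,0,0,0],[4,0,0,0,0,0,0],[5.5,0,0,0,0,0,0],[7,0,0,0,0,0,0],[8,0,0,0,0,0,0],[8,0,0,0,0,0,0],[8,0,0,0,0,0,0]]'; python3 -c "
from h import *
s=ctrl.read_state();print(s['wrist_force'].round(2),s['wrist_torque'].round(3))
snap('w10')
cv2.imwrite('pics/s10.png',viewer.camera('scene')); crop('pics/s10.png','pics/s10c.png',250,150,340,250,6)"
```

```text
time_s: 8.83
tool_pos: [436.2, -64.8, 363.5]
ee_rot: [-1.494, -0.531, -0.422]
wrist_force: [-1.1, -0.0, -0.5]
width: 80.1
[-1.09 -0.01 -0.52] [-0.013  0.237  0.013]
```

View pics/s10c.png

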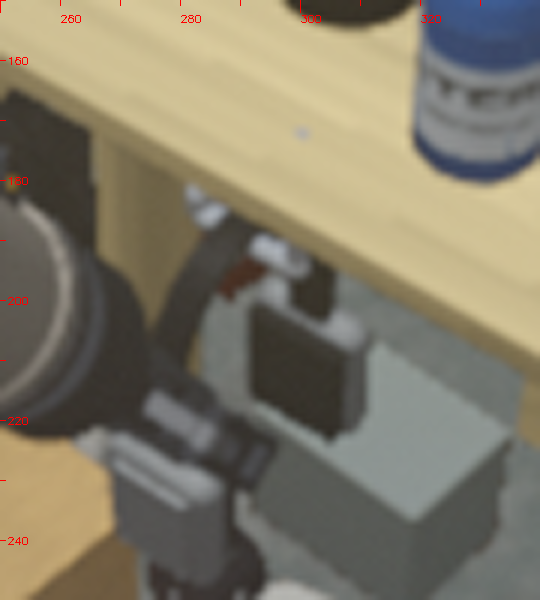

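View pics/w10.png

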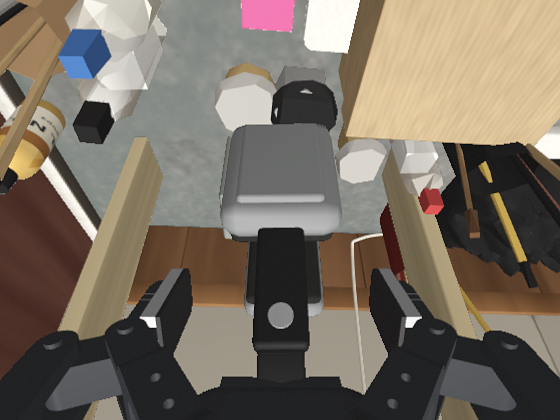

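```bash
python3 -m handwheel '[[8.3,-0.6,0,0.8,0,0,0],[8.3,-1.2,-0.1,1.6,0,0,0],[8.3,-2.3,-0.2,3.3,0,0,0],[8.3,-4,-0.3,5.7,0,0,0],[8.3,-5.7,-0.4,8.2,0,0,0],[8.3,-7.5,-0.4,9,0,0,0],[8.3,-9.5,-0.4,9,0,0,0],[8.3,-11.5,-0.4,9,0,0,0],[8.3,-11.5,-0.4,9,0,0,0],[8.3,-11.5,-0.4,9,0,0,0]]'; python3 -c "
from h import *
s=ctrl.read_state();print(s['joint_pos'].round(2),s['wrist_force'].round(2),s['wrist_torque'].round(3))
snap('w11')
cv2.imwrite('pics/s11.png',viewer.camera('scene')); crop('pics/s11.png','pics/s11c.png',210,130,340,260,5)"
```

```text
time_s: 9.77
tool_pos: [320.2, -68.7, 454.5]
ee_rot: [-1.496, -0.532, -0.424]
wrist_force: [-0.1, -0.5, -0.5]
width: 82.8
[-0.61 -0.23  2.07  0.5   0.86 -2.49] [-0.06 -0.49 -0.52] [-0.02   0.276  0.01 ]
```

View pics/s11c.png

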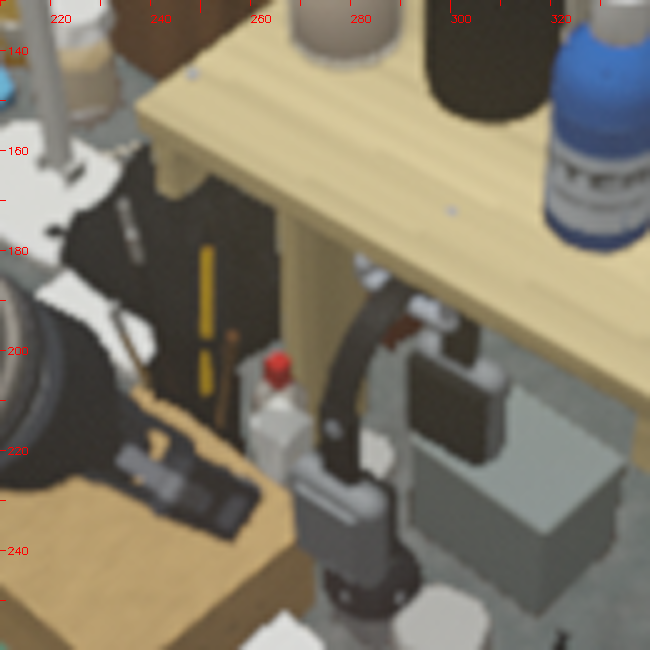

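View pics/w11.png

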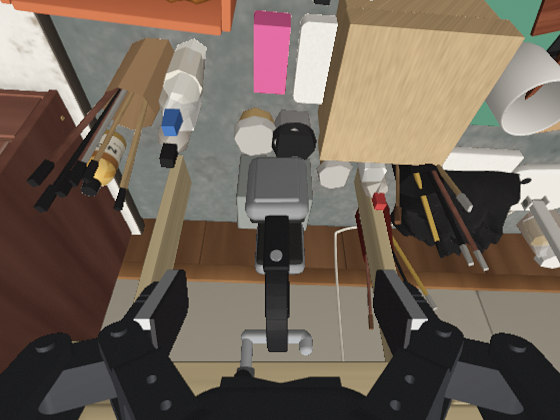

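```bash
python3 -m handwheel '[[8.3,0,0,0,0,0,0],[8.3,0,0,0,0,0,0],[8.3,0,0,0,0,0,0],[8.3,0,0,0,0,0,0],[8.3,0,0,0,0,0,0],[8.3,0,0,0,0,0,0]]'; python3 -c "
from h import *
snap('w12'); d=cv2.absdiff(cv2.imread('pics/w11.png'),cv2.imread('pics/w12.png')); print(d[150:360,230:320].mean(), d.max())
a=cv2.imread('pics/w12.png'); crop('pics/w12.png','pics/w12c.png',220,140,340,390,3 if 0 else 2)
crop('pics/w12.png','pics/w12d.png',220,240,340,390,5)
t=viewer.camera('top'); cv2.imwrite('pics/t12.png',t)"
```

```text
time_s: 10.37
tool_pos: [321.3, -68.7, 453.4]
ee_rot: [-1.494, -0.531, -0.421]
wrist_force: [-0.7, -0.3, -0.6]
width: 83.0
6.883121693121693 230
```

View pics/w12d.png

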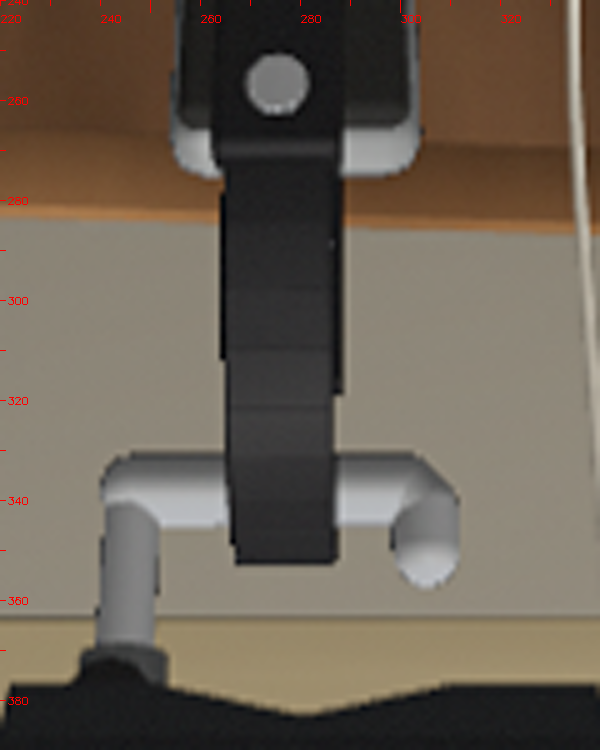

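View pics/t12.png

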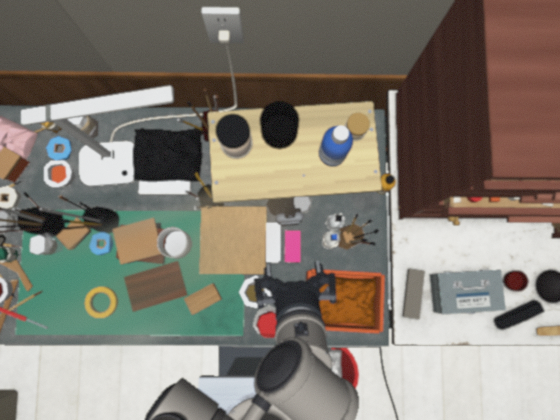

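```bash
python3 -m handwheel '[[8.3,0,0,0,0,0,0],[8.3,0,0,0,0,0,0],[8.3,0,0,0,0,0,0],[8.3,0,0,0,0,0,0]]' >/dev/null; python3 -c "
from h import *
snap('w13'); a,b=cv2.imread('pics/w12.png'),cv2.imread('pics/w13.png'); d=cv2.absdiff(a,b); print(d[150:360,230:320].mean(), d[0:140,230:].mean())"
```

```text
1.9142857142857144 0.921060606060606
```

```bash
python3 -m handwheel '[[8.3,0,0,0,0,0,0],[8.3,0,0,0,0,0,0],[8.3,0,0,0,0,0,0],[8.3,0,0,0,0,0,0],[8.3,0,0,0,0,0,0],[8.3,0,0,0,0,0,0]]' >/dev/null; python3 -c "
from h import *
snap('w14'); a,b=cv2.imread('pics/w13.png'),cv2.imread('pics/w14.png'); d=cv2.absdiff(a,b); print(d[150:360,230:320].mean(), d[0:140,230:].mean())
print(ctrl.job_done())"
```

```text
0.8845326278659612 0.5047402597402597
the job is handed in; nothing more can be done
None
```

The ear defenders are hanging by the head band over the bar, inside the upturned tip, with a cup free on either side. I handed the job in at about 11.5 s of the 45 s.

**How it went:** I took them by the near stem with the gripper leaning 35°, lifted them off the box and brought them in from the left over the tip. Near the bar I lowered them in 1 mm steps. The bar took the load at about 302 mm, roughly 50 mm under the board edge. I then backed the hand off 0.4 mm, opened the fingers and withdrew along the gripper's axis.

**Force:** in the last step before I let go, the force on the hand went from about -2 N (carrying the weight) to +3.8 N. So they sat on the bar with about 6 N in all, and the 0.4 mm lift did not reduce that.

**Last checks:**
- **Position:** the wrist picture shows the band midway between the drop rod and the tip.
- **Swing:** the last picture pairs showed the small motion dying out. The mean difference over the ear defenders fell from 6.9 to 1.9 to 0.9.
- **Gripper:** it is clear of everything.
- **Mug and bottles:** the mug and the blue bottle look unmoved in the top view. I did not check the amber bottle separately, but the arm never went near the back right.

**What disagreed:** the scene and top cameras put the ear defenders 5 to 8 mm nearer the robot than the wrist camera did. I went by the wrist camera, and the grasp and the hang both came out as it predicted.

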